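# Gauge the depth of a bearing seat and lock the reading

## Task

Measure how deep the seat lies in the bearing housing: swing the arm of the depth gauge fully round against its stop so that the probe stands over the bore, press the probe down by its black bar handle until its tip rests lightly on the bottom, and while it rests there turn the handle clockwise as far as it goes to lock the slide. Let go and leave the gauge locked with its tip still on the bottom; do not ram the probe and leave the things lying around it where they are.

Things in the scene. Friction and masses are not known exactly. Their poses are not given: they have to be found in the camera images.
- gauge: the depth gauge stand, fixed to the bench: green base plate 270 x 150 x 15 mm with a round steel bearing housing (96 mm outside, 60 mm high, top rim 75 mm above the bench) and a steel column. Origin: on the axis of the housing's bore, at bench level, z up. The column stands 140 mm from it along +x of this frame; the base plate reaches from x = -75 to x = +195 mm and 75 mm to either side
- bore_mouth (a point): centre of the open bore of the housing (50 mm wide), level with its top rim, 75 mm above the bench. The bore's bottom is a flat, rigid disc (the seat) that lies somewhere 12 to 42 mm below this rim; how deep is not known and has to be felt
- swing (a joint): swing of the green gauge arm about the upright column (rad). 0: against its stop, with the probe exactly over the middle of the bore; it grows to at most 0.8 as the arm swings away counter-clockwise seen from above. So the arm is brought home by swinging it clockwise. Stiff hinge: about 1 N at the handle moves it, and it stays where it is left. The arm carries the probe 140 mm from the column's axis, and is 100 to 132 mm above the bench
- pivot (a point): point on the column's axis, at the top of the arm's hub, 132 mm above the bench; the arm swings about the vertical through it
- probe (a joint): travel of the upright steel probe rod (10 mm thick) down through the end of the arm (m). 0: fully up, tip 12 mm above the rim; grows downwards to at most 0.062. A spring lifts it back up (it takes about 2 N at the top to 3.5 N at the bottom to push it down freely) so it rises as soon as it is let go, unless locked
- tip (a point): lower end of the probe rod, on its axis; 87 mm above the bench when fully up. z up
- handle (a point): centre of the black bar handle on top of the probe: 46 mm long along its own x, 14 mm thick along its own y (grip it across these), 24 mm high, own z up. On the probe's axis, 226 mm above the bench when fully up, and goes down with the probe. It is sprung on the rod: from 4 N of push it gives 8 mm more, at 0.8 N per mm, then is solid. On the bottom, half-way in (about 7 N) is right
- lock (a joint): turn of the handle about the vertical probe axis, relative to the arm (rad). 0: slide free; 1.15: fully locked, at its end stop; turned clockwise seen from above. It turns freely at first (0.05 N m), then takes up to about 0.2 N m from 0.35 onwards, and stays. A cam clamps the rod in the arm, at whatever height it then has: beyond about 0.5 it will no longer slide
- wrench: bystander: steel open-ended wrench lying on the bench by the gauge
- tube: bystander: brown cardboard tube standing on the bench, 72 mm wide, 120 mm high, origin in the centre of its underside
- tape: bystander: red tape measure case lying on the bench, 65 x 62 x 34 mm, origin in the centre of its underside

How it is judged:
By the outcome, as a careful person would: the job done as asked, in the order asked, and still so for the second after the job is handed in, with the robot touching nothing.
It also fails if it takes over 48 s, if anything falls off the work surface, if the arm or the gripper's body presses on something with over 40 N, if the wrist force passes 120 N, or if a joint passes its speed limit or range.

## Robot

A 6-joint arm with a two-finger parallel gripper is mounted at the origin on the work surface. World frame = base frame: x ahead of the robot, y to its left, z up, the work surface at z = 0. Lengths are in m, angles in degrees, forces in N, time in s.
With the tool pointing down it reaches from about 0.4 to 0.825 m from the base axis. Payload 7 kg.
Tool frame: the origin (TCP) lies between the finger pads; the fingertips stand 19 mm ahead of it and the grasp point (between the pads) is the TCP; z points along the fingers, y is the line along which they close (so a half turn about z gives the same grasp; the last joint's range is limited). The gripper opens to 88 mm and grips with 3 to 60 N. Pads are 19 mm wide; open, the fingers measure 130 mm over their backs; the gripper's body (78 mm by 193 mm) begins 47 mm behind the grasp point.
Start: joints at [-55.858, 20.546, 0.682, 0, -70.136, -16.507], TCP at [0.204, -0.643, 0.246] pointing down, gripper open.
Joint ranges: [-176.03, 176.03], [-82.01, 121.73], [-58.28, 71.71], [-173.87, 95.51], [-174.79, -0.11], [-173.66, 173.66]. Speed limits (degrees/s): [136.94, 136.94, 172.46, 180, 180, 180].

## Interface

Orientations are given as [roll, pitch, yaw] about the fixed x, y, z axes, in that order (R = Rz(yaw) Ry(pitch) Rx(roll)).
In Python, from plant import r gives the robot as it stands. The module is installed in compiled form; this text tells all that it offers.
- The arm moves only by the shell command python3 -m pendant 'ROWS' [OPENING] [FORCE]. ROWS is JSON, a list of rows, each a list of 6 numbers: the shift along the tool's x, y, z in mm, then the turn, a rotation vector about the tool's x, y, z in rad. In form: [[tx, ty, tz, wx, wy, wz], ...]. A call has 1 to 20 rows; each row is the pose to reach, as a shift and turn from the pose commanded when the call began, along the tool's axes at that moment; what a row does not reach only later rows make up. A row lasts 1/8 s, in which the tool goes at most 62.5 mm and 10.7 degrees, less where a joint would pass 70% of its speed; a pose out of reach is approached as far as the arm can. A call with a gripper value outside its range is refused whole. OPENING is the finger opening in mm, from 0 to 87.6, set as the call begins (- or left out, the last holds). The fingers move at their own pace and stop on an object; FORCE is the grip in N (left out, the last holds). Time passes only in rows, so rows that repeat a pose let the fingers close. It gives the time, the measured TCP pose, the force, the opening and the grip force at its end, in the units of the state.
- r.get_state(): the state, without advancing time (a new reading comes with each control period).
- r.capture(name): name is "scene" or "top" or "wrist"; returns the picture (480x640x3 uint8, red, green, blue); there is no depth.
- r.camera_params(name): a dict with "mtx" (3x3 intrinsics, pixels), "rvec" (rotation vector, rad) and "tvec" (3), from world to camera coordinates, as OpenCV has them; the wrist camera has in their place "mount" (4x4, takes a point from camera to tool coordinates, whose origin is the TCP and whose axes are the flange's). Camera axes: x right, y down, z forward; pixel columns grow to the right and rows downward; lengths in m; the calibration is good to about 2 mm. The wrist camera is an equidistant fisheye: a pixel r from the principal point sees the ray r / f radians off the axis. A picture is of the moment at which its call begins: read the wrist's pose just before it. camera_params takes no time and is no camera call.
- r.close_job(): hands the job in; it is judged then, once.
The state is a dict: "time_s": time; "joints": joint angles; "qd": joint speeds; "joint_torque": joint torques, N m; "tcp_pos": TCP position; "eef_rot": TCP orientation; "contact_force": force on the tool from outside, world axes, zero at the start; "moment": the same for the moment, N m; "gripper_width": finger opening in m; "gripper_force": force on a finger pad.
Only numpy, scipy, OpenCV 4.12 (cv2) and the standard library are available. Lean on these libraries where they do the work, as an engineer would, in place of code of your own. Each camera call takes 0.05 s, during which the arm holds its last target. There are 200 camera calls.

## Working session

There is one attempt and no reset: what is moved stays moved. The work goes in short steps, Python scripts to look and compute and a shell command to move; the robot and the scene stay as the last step left them, time stands still between calls to the robot, and variables do not carry over. Pictures are saved under pics/ and viewed, at most 10 in all, crops included, and the job is handed in when it is done.

```bash
mkdir -p pics; python3 - <<'E'
from plant import r
import cv2,numpy as np
s=r.get_state();print({k:np.round(v,4).tolist() for k,v in s.items()})
for n in("scene","top"):
    im=r.capture(n);cv2.imwrite(f"pics/{n}0.png",im[:,:,::-1])
    p=r.camera_params(n);print(n,{k:np.round(v,4).tolist() for k,v in p.items()})
print(r.camera_params("wrist"))
E
```

```text
{'time_s': 0.0, 'joints': [-55.8589, 20.5909, 0.6337, -0.0181, -70.136, -16.5056], 'qd': [-0.0414, -0.0238, -0.075, 0.0533, 0.1669, -0.0444], 'joint_torque': [0.0015, -58.2712, 29.3055, 6.9972, 0.0068, -0.0001], 'tcp_pos': [0.2043, -0.6429, 0.2446], 'eef_rot': [179.9058, -0.0102, -162.3706], 'contact_force': [0.7235, 0.1457, 0.0587], 'moment': [0.0268, -0.0435, 0.0088], 'gripper_force': 0.0, 'gripper_width': 0.0877}
scene {'mtx': [[554.7336, 0.0, 324.7935], [0.0, 554.7336, 236.1578], [0.0, 0.0, 1.0]], 'rvec': [0.9408, 2.6115, -0.8723], 'tvec': [0.4358, -0.2604, 1.4393]}
top {'mtx': [[553.169, 0.0, 320.3339], [0.0, 553.169, 244.2334], [0.0, 0.0, 1.0]], 'rvec': [2.1068, -2.1282, 0.22], 'tvec': [0.0709, 0.6263, 0.9247]}
{'mtx': array([[371.64829954,   0.        , 316.6851789 ],
       [  0.        , 371.64829954, 241.0568965 ],
       [  0.        ,   0.        ,   1.        ]]), 'mount': array([[-9.70867728e-04, -9.59580099e-01, -2.81433990e-01,
         7.57393859e-02],
       [ 9.99999187e-01, -6.98882365e-04, -1.06679840e-03,
        -6.46039649e-05],
       [ 8.26989262e-04, -2.81434797e-01,  9.59579997e-01,
        -1.37658109e-01],
       [ 0.00000000e+00,  0.00000000e+00,  0.00000000e+00,
         1.00000000e+00]])}
```

View pics/scene0.png

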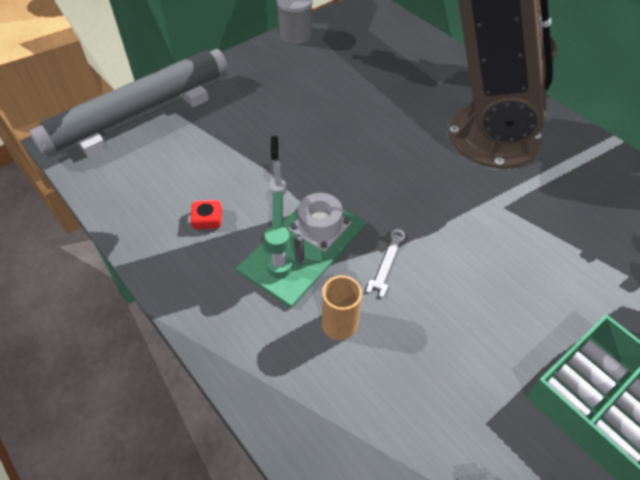

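View pics/top0.png

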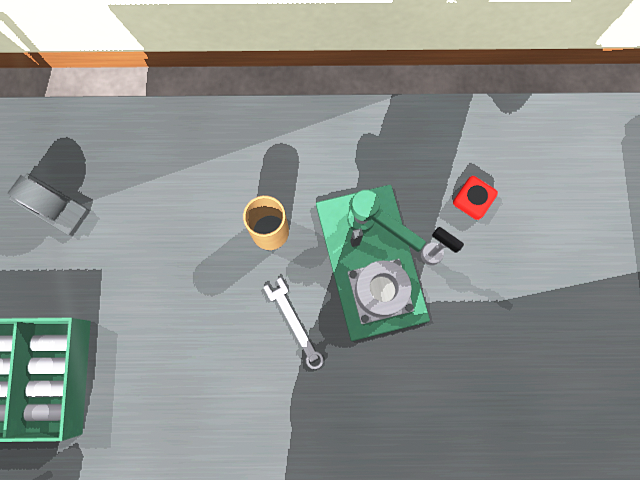

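The scene view shows the handle at about (275,148), housing (321,213) and hub (277,237). The top view shows the bore at about (383,288), hub (364,203), handle (447,239), tube (267,222), tape (476,197) and wrench (295,325).

```bash
cat > h.py <<'E'
import cv2,numpy as np
from plant import r
from scipy.spatial.transform import Rotation as R
def ray(n,uv):
    p=r.camera_params(n);Rm=cv2.Rodrigues(np.array(p["rvec"],float))[0];t=np.array(p["tvec"],float).ravel()
    d=Rm.T@np.linalg.inv(p["mtx"])@np.array([uv[0],uv[1],1.]);return -Rm.T@t,d/np.linalg.norm(d)
def plane(n,uv,z):
    c,d=ray(n,uv);return c+d*(z-c[2])/d[2]
def tri(a,b):
    (c1,d1),(c2,d2)=a,b
    s=np.linalg.lstsq(np.c_[d1,-d2],c2-c1,rcond=None)[0]
    p,q=c1+s[0]*d1,c2+s[1]*d2;return (p+q)/2,np.linalg.norm(p-q)
def blob(m,box):
    x0,y0,x1,y1=box;k=np.zeros(m.shape,np.uint8);k[y0:y1,x0:x1]=m[y0:y1,x0:x1]
    n,l,st,c=cv2.connectedComponentsWithStats(k);i=1+np.argmax(st[1:,4]);return c[i],st[i],(l==i).astype(np.uint8)
E
python3 - <<'E'
from h import *
T=cv2.imread("pics/top0.png");S=cv2.imread("pics/scene0.png")
dk=lambda I:(I.max(2)<45).astype(np.uint8)
ct,st,mt=blob(dk(T),(425,220,475,260));cs,ss,ms=blob(dk(S),(262,130,290,165))
print("handle px",ct,st,cs,ss);P,e=tri(ray("top",ct),ray("scene",cs));print("handle",P,e)
rr=cv2.minAreaRect(max(cv2.findContours(mt,0,1)[0],key=len));bp=cv2.boxPoints(rr)
a,b,c=bp[:3];ax=(b-a) if np.linalg.norm(b-a)>np.linalg.norm(c-b) else (c-b)
m=np.array(rr[0]);q=[plane("top",m+k*ax/2,.23) for k in(-1,1)];print("handle rect",rr,q,"yaw",np.degrees(np.arctan2(*(q[1]-q[0])[1::-1])))
# green parts
hsv=cv2.cvtColor(T,cv2.COLOR_BGR2HSV)
g=cv2.inRange(hsv,(65,80,40),(90,255,255));c,s,m=blob(g,(300,170,450,350));print("green",c,s)
cv=cv2.resize(T[170:350,300:480],None,fx=3.3,fy=3.3,interpolation=2);cv2.imwrite("pics/topc.png",cv)
for n,uv,z in(("top",(383,288),.075),("top",(364,203),.132),("scene",(321,205),.075),("scene",(277,235),.132)):print(n,plane(n,uv,z))
E
```

```text
handle px [446.56747405 239.37716263] [432 227  31  25 289] [274.34883721 147.71317829] [271 137   7  22 129]
handle [ 0.59870024 -0.12193276  0.22753866] 0.0007225857396126015
handle rect ((447.2972717285156, 239.28378295898438), (30.80562400817871, 11.508516311645508), 35.53767395019531) [array([ 0.61233958, -0.10483843,  0.23      ]), array([ 0.58484685, -0.1405027 ,  0.23      ])] yaw -127.62776513512232
green [369.80108173 251.92079327] [ 316  185  114  156 8320]
top [ 0.54594026 -0.04344717  0.075     ]
top [ 0.68315891 -0.00939326  0.132     ]
scene [ 0.53728705 -0.05142074  0.075     ]
scene [ 0.68273325 -0.0095279   0.132     ]
```

View pics/topc.png

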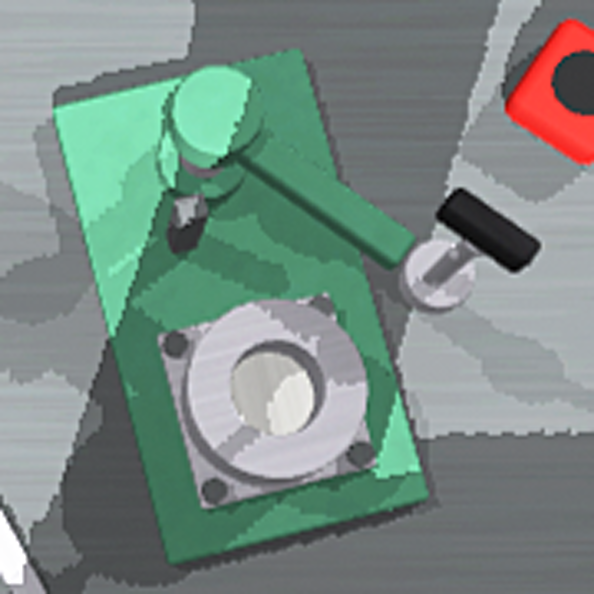

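The crop puts the bore mouth centre at about full-image (384,287.5) and the hub top at (365,205). The handle lies along the arm. I'll check the geometry against the given sizes and compute the approach.

```bash
cat >> h.py <<'E'
def row(pos,yaw):
    s=r.get_state();A=R.from_euler("xyz",s["eef_rot"],degrees=True);B=R.from_euler("xyz",[180,0,yaw],degrees=True)
    return np.r_[np.round(A.inv().apply(np.array(pos)-s["tcp_pos"])*1000,1),np.round((A.inv()*B).as_rotvec(),3)].tolist()
E
python3 - <<'E'
from h import *
C=[plane("top",(300+u/3.3,170+v/3.3),.015)[:2] for u,v in((54,106),(300,50),(428,495),(170,563))]
C=np.array(C);print("sides",np.linalg.norm(C-np.roll(C,-1,0),axis=1))
x=(C[0]+C[1])/2-(C[2]+C[3])/2;L=np.linalg.norm(x);x/=L;m=(C[2]+C[3])/2
print("yaw gauge",np.degrees(np.arctan2(x[1],x[0])),"bore",m+x*.075*L/.27,"col",m+x*.215*L/.27)
b=plane("top",(384.2,287.5),.075);h=plane("top",(365.2,205),.132);print(b,h,np.linalg.norm(b[:2]-h[:2]))
H=np.array([.5987,-.1219]);print("handle-hub",np.linalg.norm(H-h[:2]),np.degrees(np.arctan2(*(H-h[:2])[::-1])),np.degrees(np.arctan2(*(b-h)[1::-1])))
print(row([.5987,-.1219,.305],-127))
E
```

```text
sides [0.14690745 0.26472433 0.14790522 0.2677422 ]
yaw gauge 13.338455439370014 bore [ 0.54793228 -0.04509941] col [ 0.68225501 -0.01325165]
[ 0.54679169 -0.04556213  0.075     ] [ 0.679649   -0.01132288  0.132     ] 0.13719836181782594
handle-hub 0.13704028300915352 -126.20633742280292 -165.54851165203428
[-533.6, 377.2, -59.8, 0.001, 0.0, -0.617]
```

```bash
python3 -m pendant '[[-20,10,-60,0,0,0],[-534,377,-60,0,0,-0.617],[-534,377,-60,0,0,-0.617],[-534,377,-60,0,0,-0.617],[-534,377,-60,0,0,-0.617],[-534,377,-60,0,0,-0.617],[-534,377,-60,0,0,-0.617],[-534,377,-60,0,0,-0.617],[-534,377,-60,0,0,-0.617],[-534,377,-60,0,0,-0.617],[-534,377,-60,0,0,-0.617],[-534,377,-60,0,0,-0.617],[-534,377,-60,0,0,-0.617],[-534,377,-60,0,0,-0.617],[-534,377,-60,0,0,-0.617]]' 60 30
python3 - <<'E'
from h import *
s=r.get_state();im=r.capture("wrist");cv2.imwrite("pics/w1.png",im[:,:,::-1])
print(s["tcp_pos"],s["eef_rot"],s["joints"],row([.5987,-.1219,.305],-127))
E
```

```text
time_s: 1.98
tcp_pos: [0.5986, -0.1234, 0.3059]
eef_rot: [-180.0, 0.0, -127.1]
contact_force: [0.1, -1.0, 1.1]
gripper_width: 0.0601
gripper_force: 0.0
[ 0.59855118 -0.12335435  0.30594308] [-1.79977542e+02  1.82529993e-02 -1.27102004e+02] [ 6.64759486e+00  1.27178958e+01 -2.36855654e+00  2.42821717e-03
 -7.48847029e+01 -4.37502350e+01] [-1.1, 0.8, 0.9, -0.0, 0.0, -0.002]
```

View pics/w1.png

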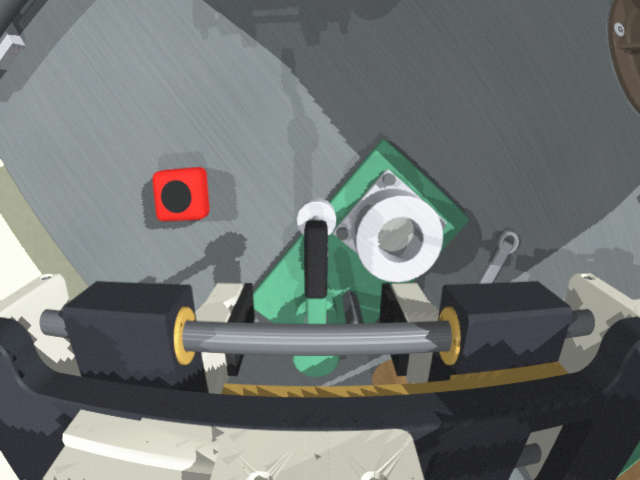

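The wrist view shows the handle (316, 220–298) upright between the fingers, centred on column 316. I'll check its position along tool x with a ray.

```bash
cat >> h.py <<'E'
def wray(uv,s):
    p=r.camera_params("wrist");K=p["mtx"];M=np.array(p["mount"]);v=(np.array(uv)-K[:2,2])/K[0,0];a=np.linalg.norm(v)
    d=np.r_[np.sin(a)*v/a,np.cos(a)];A=R.from_euler("xyz",s["eef_rot"],degrees=True)
    return A.apply(M[:3,3])+s["tcp_pos"],A.apply(M[:3,:3]@d)
def wplane(uv,z,s):
    c,d=wray(uv,s);return c+d*(z-c[2])/d[2]
E
python3 - <<'E'
from h import *
s=r.get_state();I=cv2.imread("pics/w1.png");c,st,m=blob((I.max(2)<50).astype(np.uint8),(295,205,340,305));print(c,st)
A=R.from_euler("xyz",s["eef_rot"],degrees=True)
for uv in((316,220),(316,298),(304,235),(328,235),(304,290),(328,290)):
    print(uv,[np.round(1000*A.inv().apply(wplane(uv,z,s)-s["tcp_pos"]),1) for z in(.238,.214)])
print(np.round([wplane((398,234),.075,s)],4))
E
```

```text
[310.41896024 242.90825688] [305 221  21  76 327]
(316, 220) [array([28.1, -0.8, 67.9]), array([22.5, -0.9, 91.9])]
(316, 298) [array([-20.5,  -0.9,  67.9]), array([-31.7,  -1. ,  91.9])]
(304, 235) [array([19.3, -7.7, 67.9]), array([12.7, -8.6, 91.9])]
(328, 235) [array([19.3,  6. , 67.9]), array([12.7,  6.8, 91.9])]
(304, 290) [array([-15.1,  -8.1,  67.9]), array([-25.7,  -9.1,  91.9])]
(328, 290) [array([-15.1,   6.3,  67.9]), array([-25.7,   7.1,  91.9])]
[[ 0.5462 -0.0529  0.075 ]]
```

```bash
python3 -m pendant '[[1,-1,35,0,0,0],[1,-1,60,0,0,0],[1,-1,75,0,0,0],[1,-1,75,0,0,0]]' 60 30
python3 -m pendant '[[0,0,0,0,0,0],[0,0,0,0,0,0],[0,0,0,0,0,0],[0,0,0,0,0,0],[0,0,0,0,0,0]]' 5 50
python3 - <<'E'
from h import *
s=r.get_state();print(s["contact_force"],s["moment"])
p=np.array(s["tcp_pos"][:2]);piv=np.array([.6825,-.012]);v=p-piv;print(np.linalg.norm(v))
y=s["eef_rot"][2]
for a in(10,20,30,36,40):
    t=np.radians(-a);q=piv+np.array([[np.cos(t),-np.sin(t)],[np.sin(t),np.cos(t)]])@v;print(a,q,row([*q,s["tcp_pos"][2]],y-a))
E
```

```text
time_s: 2.52
tcp_pos: [0.5989, -0.124, 0.2299]
eef_rot: [179.9, -0.1, -127.0]
contact_force: [-0.3, -0.5, 1.4]
gripper_width: 0.0599
gripper_force: 0.0
time_s: 3.15
tcp_pos: [0.5994, -0.1236, 0.2307]
eef_rot: [-180.0, 0.0, -127.0]
contact_force: [0.2, -0.0, 0.6]
gripper_width: 0.0153
gripper_force: 0.0
[ 0.17355699 -0.01583061  0.5538858 ] [ 0.06396534  0.07783541 -0.01085571]
0.13912991345121542
10 [ 0.58126395 -0.10743791] [-2.0, 24.2, -0.0, -0.0, 0.0, 0.175]
20 [ 0.56622933 -0.08840854] [-8.1, 47.6, -0.0, -0.0, 0.0, 0.349]
30 [ 0.55472754 -0.06705753] [-18.3, 69.7, -0.0, -0.0, 0.0, 0.524]
36 [ 0.54967241 -0.05340006] [-26.1, 81.9, -0.0, -0.0, 0.0, 0.628]
40 [ 0.54710805 -0.04403363] [-32.0, 89.6, -0.0, -0.0, 0.0, 0.698]
```

```bash
python3 -m pendant '[[0,0,0,0,0,0],[0,0,0,0,0,0],[0,6,0,0,0,0.044],[-0.5,12,0,0,0,0.087],[-1,18,0,0,0,0.131],[-2,24.2,0,0,0,0.175],[-4.5,36,0,0,0,0.262],[-8.1,47.6,0,0,0,0.349],[-12.5,59,0,0,0,0.436],[-18.3,69.7,0,0,0,0.524],[-18.3,69.7,0,0,0,0.524],[-18.3,69.7,0,0,0,0.524]]' 5 15
python3 - <<'E'
from h import *
s=r.get_state();print(s["tcp_pos"],s["contact_force"],s["moment"],s["gripper_force"])
E
```

```text
time_s: 4.65
tcp_pos: [0.5551, -0.067, 0.2306]
eef_rot: [-180.0, 0.0, -156.9]
contact_force: [1.4, 1.8, -0.6]
gripper_width: 0.014
gripper_force: 15.0
[ 0.55511825 -0.06703509  0.23062831] [ 1.36650489  1.80566199 -0.64270845] [ 0.4763622  -0.60841839 -0.0089553 ] 14.980046600103378
```

```bash
python3 -m pendant '[[-0.3,10,0,0,0,0.07],[-1,17,0,0,0,0.122],[-1.3,19.4,0,0,0,0.14],[-1.3,19.4,0,0,0,0.14]]'; python3 -m pendant '[[0,1.2,0,0,0,0.009],[0,1.2,0,0,0,0.009],[0,1.2,0,0,0,0.009]]';python3 -m pendant '[[0,1.2,0,0,0,0.009],[0,1.2,0,0,0,0.009],[0,1.2,0,0,0,0.009]]';python3 -m pendant '[[0,1.2,0,0,0,0.009],[0,1.2,0,0,0,0.009],[0,1.2,0,0,0,0.009]]'
```

```text
time_s: 5.15
tcp_pos: [0.5487, -0.0487, 0.2306]
eef_rot: [-180.0, 0.0, -165.0]
contact_force: [2.5, 1.1, -0.9]
gripper_width: 0.0138
gripper_force: 15.0
time_s: 5.52
tcp_pos: [0.5483, -0.0476, 0.2306]
eef_rot: [-180.0, 0.0, -165.6]
contact_force: [3.4, 0.7, -1.0]
gripper_width: 0.014
gripper_force: 15.0
time_s: 5.9
tcp_pos: [0.5479, -0.0462, 0.2307]
eef_rot: [180.0, 0.0, -166.1]
contact_force: [4.2, 0.6, -0.2]
gripper_width: 0.0138
gripper_force: 15.0
time_s: 6.28
tcp_pos: [0.5476, -0.0451, 0.2306]
eef_rot: [180.0, 0.0, -166.6]
contact_force: [4.3, 0.4, -1.3]
gripper_width: 0.0138
gripper_force: 15.0
```

```bash
for i in 1 2 3; do python3 -m pendant '[[-0.4,1.2,0,0,0,0.009],[-0.4,1.2,0,0,0,0.009],[-0.4,1.2,0,0,0,0.009]]'|sed -n 2,4p;done; python3 - <<'E'
from h import *
s=r.get_state();A=R.from_euler("xyz",s["eef_rot"],degrees=True);print(A.inv().apply(s["contact_force"]),A.inv().apply(s["moment"]))
E
```

```text
tcp_pos: [0.5476, -0.0445, 0.2306]
eef_rot: [-179.9, -0.0, -167.1]
contact_force: [4.8, -3.4, -1.2]
tcp_pos: [0.5475, -0.044, 0.2307]
eef_rot: [-179.9, -0.1, -167.7]
contact_force: [5.1, -7.6, -1.4]
tcp_pos: [0.5475, -0.0435, 0.2307]
eef_rot: [-179.8, -0.1, -168.2]
contact_force: [5.5, -9.9, -3.6]
[ -3.39853292 -10.80945836   3.60846662] [ 4.0801742  -1.20894062 -0.03439428]
```

```bash
python3 -m pendant '[[-0.5,-1.5,0,0,0,0],[-0.5,-1.5,0,0,0,0],[-0.5,-1.5,0,0,0,0]]' 5 50|sed -n 2,6p; python3 -m pendant '[[0,0,3,0,0,0],[0,0,6,0,0,0],[0,0,9,0,0,0],[0,0,12,0,0,0],[0,0,15,0,0,0],[0,0,18,0,0,0],[0,0,20,0,0,0],[0,0,20,0,0,0]]'|sed -n 2,6p;for i in 1 2; do python3 -m pendant '[[0,0,1,0,0,0],[0,0,2,0,0,0],[0,0,2,0,0,0]]'|sed -n 2,4p;done
```

```text
tcp_pos: [0.5479, -0.0441, 0.2306]
eef_rot: [-179.9, -0.1, -168.2]
contact_force: [2.4, -6.4, -0.3]
gripper_width: 0.0134
gripper_force: 50.0
tcp_pos: [0.5479, -0.0441, 0.2107]
eef_rot: [-179.9, -0.1, -168.2]
contact_force: [2.2, -5.4, 1.1]
gripper_width: 0.0137
gripper_force: 50.0
tcp_pos: [0.5479, -0.0441, 0.2088]
eef_rot: [-179.9, -0.1, -168.2]
contact_force: [2.2, -4.5, 1.6]
tcp_pos: [0.5479, -0.0441, 0.2068]
eef_rot: [-179.9, -0.1, -168.2]
contact_force: [2.7, -6.0, 0.7]
```

```bash
for i in 1 2 3 4 5; do python3 -m pendant '[[0,0,1,0,0,0],[0,0,2,0,0,0],[0,0,2,0,0,0]]'|sed -n '2p;4p'; done
```

```text
tcp_pos: [0.5479, -0.0441, 0.2048]
contact_force: [1.7, -5.8, 1.1]
tcp_pos: [0.5479, -0.0441, 0.2029]
contact_force: [1.4, -6.3, 1.4]
tcp_pos: [0.5479, -0.0441, 0.2009]
contact_force: [2.3, -6.0, 1.2]
tcp_pos: [0.5479, -0.0441, 0.1989]
contact_force: [2.4, -5.1, 1.7]
tcp_pos: [0.5479, -0.0441, 0.1969]
contact_force: [2.0, -6.2, 2.4]
```

```bash
for i in 1 2 3; do python3 -m pendant '[[0,0,1,0,0,0],[0,0,2,0,0,0],[0,0,2,0,0,0]]'|sed -n '2p;4p'; done
```

```text
tcp_pos: [0.5479, -0.0441, 0.1949]
contact_force: [2.8, -5.6, 1.6]
tcp_pos: [0.5479, -0.0441, 0.1929]
contact_force: [2.1, -6.0, 1.3]
tcp_pos: [0.5479, -0.0441, 0.1909]
contact_force: [1.8, -5.8, 1.8]
```

```bash
for i in 1 2 3; do python3 -m pendant '[[0,0,1,0,0,0],[0,0,2,0,0,0],[0,0,2,0,0,0]]'|sed -n '2p;4p'; done
```

```text
tcp_pos: [0.5479, -0.0441, 0.1889]
contact_force: [2.0, -4.8, 2.0]
tcp_pos: [0.5479, -0.0441, 0.1869]
contact_force: [2.5, -6.0, 2.3]
tcp_pos: [0.5479, -0.0441, 0.1849]
contact_force: [1.1, -6.2, 2.4]
```

```bash
for i in 1 2; do python3 -m pendant '[[0,0,1,0,0,0],[0,0,2,0,0,0],[0,0,2,0,0,0]]'|sed -n '2p;4p'; done
```

```text
tcp_pos: [0.5479, -0.0441, 0.1829]
contact_force: [2.7, -6.4, 2.1]
tcp_pos: [0.5479, -0.0441, 0.1809]
contact_force: [1.8, -4.9, 1.4]
```

```bash
for i in 1 2; do python3 -m pendant '[[0,0,1,0,0,0],[0,0,2,0,0,0],[0,0,2,0,0,0]]'|sed -n '2p;4p'; done
```

```text
tcp_pos: [0.548, -0.0441, 0.1791]
contact_force: [0.8, -6.2, 4.9]
tcp_pos: [0.5481, -0.0441, 0.1773]
contact_force: [0.6, -5.2, 5.3]
```

```bash
python3 -m pendant '[[0,0,0.8,0,0,0],[0,0,0.8,0,0,0]]'|sed -n '2p;4p';for i in 1 2 3; do python3 -m pendant '[[0,0,0,0,0,0]]'|sed -n '2p;4p'; done; python3 - <<'E'
from h import *
s=r.get_state();I=r.capture("scene");cv2.imwrite("pics/s2.png",cv2.resize(I[110:310,220:400,::-1],None,fx=3,fy=3,interpolation=2));print(s["joints"],s["moment"])
E
```

```text
tcp_pos: [0.5481, -0.0441, 0.1766]
contact_force: [1.2, -5.9, 5.4]
tcp_pos: [0.5481, -0.0441, 0.1766]
contact_force: [0.6, -5.3, 6.1]
tcp_pos: [0.5481, -0.0442, 0.1766]
contact_force: [1.3, -6.4, 5.1]
tcp_pos: [0.5481, -0.0442, 0.1766]
contact_force: [1.8, -5.3, 6.4]
[ 15.88383373  12.0982254  -20.78938338   0.12678946 -57.20170323
 -94.11289518] [-2.08390474 -0.33994381  0.05317671]
```

View pics/s2.png

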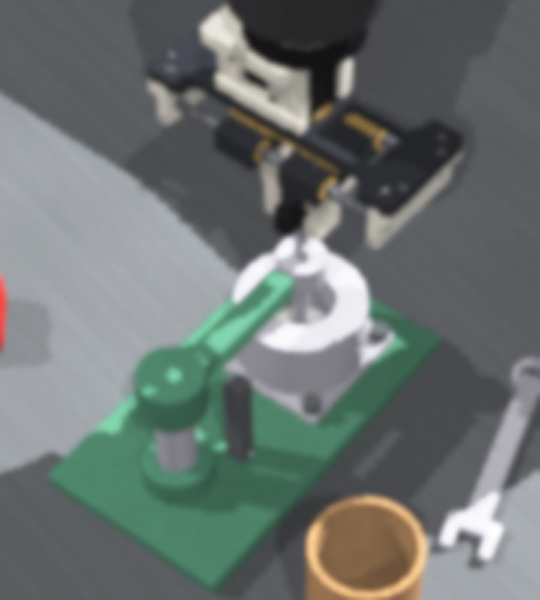

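The scene crop shows the rod inside the bore and the arm over it, with the force at about 7 N. Next I turn clockwise in steps and watch the tangential preload.

```bash
cat > st.py <<'E'
from h import *
s=r.get_state();A=R.from_euler("xyz",s["eef_rot"],degrees=True);f=np.array(s["contact_force"])
t=np.array([-.235,.972,0]);o=np.array([-.972,-.235,0])
print("tan %.1f out %.1f z %.1f Mz %.2f yaw %.1f J6 %.1f pos"%(f@t,f@o,f[2],s["moment"][2],s["eef_rot"][2],s["joints"][5]),np.round(s["tcp_pos"],4),"grip",round(s["gripper_width"],4),"t=",s["time_s"],"1mm t tool",np.round(A.inv().apply(t),2),"o",np.round(A.inv().apply(o),2))
E
python3 st.py
python3 -m pendant '[[0,0,0,0,0,0.05],[0,0,0,0,0,0.1],[0,0,0,0,0,0.15],[0,0,0,0,0,0.2],[0,0,0,0,0,0.2]]' 5 60 >/dev/null; python3 st.py
python3 -m pendant '[[0,0,0,0,0,0.05],[0,0,0,0,0,0.1],[0,0,0,0,0,0.1]]'  >/dev/null; python3 st.py
```

```text
tan -5.5 out 1.2 z 5.2 Mz 0.01 yaw -168.2 J6 -94.1 pos [ 0.5481 -0.0441  0.1766] grip 0.0135 t= 15.825 1mm t tool [ 0.03  1.   -0.  ] o [ 1.   -0.03  0.  ]
tan -6.5 out 0.6 z 5.7 Mz 0.02 yaw -179.7 J6 -105.6 pos [ 0.5481 -0.0442  0.1767] grip 0.0138 t= 16.45 1mm t tool [ 0.23  0.97 -0.  ] o [ 0.97 -0.23  0.  ]
tan -6.3 out 0.7 z 5.6 Mz 0.05 yaw 174.6 J6 -111.3 pos [ 0.548  -0.0442  0.1766] grip 0.0137 t= 16.825 1mm t tool [ 0.33  0.95 -0.  ] o [ 0.95 -0.33  0.  ]
```

Forces are steady, so I continue.

```bash

python3 -m pendant '[[0,0,0,0,0,0.05],[0,0,0,0,0,0.1],[0,0,0,0,0,0.15],[0,0,0,0,0,0.2],[0,0,0,0,0,0.2]]' >/dev/null; python3 st.py
python3 -m pendant '[[0,0,0,0,0,0.05],[0,0,0,0,0,0.1],[0,0,0,0,0,0.15],[0,0,0,0,0,0.2],[0,0,0,0,0,0.2]]' >/dev/null; python3 st.py
python3 -m pendant '[[0,0,0,0,0,0.05],[0,0,0,0,0,0.1],[0,0,0,0,0,0.15],[0,0,0,0,0,0.2],[0,0,0,0,0,0.2]]' >/dev/null; python3 st.py
```

```text
tan -5.0 out 2.4 z 5.1 Mz 0.07 yaw 163.2 J6 -122.8 pos [ 0.5477 -0.044   0.1765] grip 0.0134 t= 17.45 1mm t tool [ 0.51  0.86 -0.  ] o [ 0.86 -0.51  0.  ]
tan -4.4 out 2.4 z 4.9 Mz 0.15 yaw 151.7 J6 -134.2 pos [ 0.5475 -0.0441  0.1764] grip 0.0136 t= 18.075 1mm t tool [ 0.67  0.74 -0.  ] o [ 0.74 -0.67  0.  ]
tan -3.8 out 3.2 z 6.3 Mz 0.20 yaw 140.2 J6 -145.7 pos [ 0.5472 -0.044   0.1763] grip 0.0137 t= 18.7 1mm t tool [ 0.8  0.6 -0. ] o [ 0.6 -0.8  0. ]
```

```bash

python3 -m pendant '[[0,0,0,0,0,0.05],[0,0,0,0,0,0.1],[0,0,0,0,0,0.15],[0,0,0,0,0,0.15]]' >/dev/null; python3 st.py
for i in 1 2 3; do python3 -m pendant '[[0,0,0,0,0,0.02],[0,0,0,0,0,0.04],[0,0,0,0,0,0.04]]' >/dev/null; python3 st.py;done
```

```text
tan -2.0 out 3.2 z 6.7 Mz 0.20 yaw 131.6 J6 -154.3 pos [ 0.5472 -0.044   0.1763] grip 0.0138 t= 19.2 1mm t tool [ 0.88  0.47 -0.  ] o [ 0.47 -0.88  0.  ]
tan -4.2 out 3.6 z 6.2 Mz 0.14 yaw 129.4 J6 -156.6 pos [ 0.5472 -0.0442  0.1763] grip 0.0133 t= 19.575 1mm t tool [ 0.9   0.43 -0.  ] o [ 0.43 -0.9   0.  ]
tan -4.5 out 3.4 z 6.1 Mz 0.45 yaw 127.1 J6 -158.8 pos [ 0.5472 -0.0441  0.1763] grip 0.0139 t= 19.95 1mm t tool [ 0.92  0.4  -0.  ] o [ 0.4  -0.92  0.  ]
tan -4.1 out 3.2 z 5.2 Mz 1.27 yaw 124.9 J6 -161.1 pos [ 0.5472 -0.0441  0.1763] grip 0.0137 t= 20.325 1mm t tool [ 0.93  0.36 -0.  ] o [ 0.36 -0.93  0.  ]
```

```bash

python3 -m pendant '[[0.3,-0.7,0,0,0,-0.03],[0.3,-0.7,0,0,0,-0.03],[0.3,-0.7,0,0,0,-0.03]]' >/dev/null; python3 st.py
python3 -m pendant '[[0,0,0,0,0,0],[0,0,0,0,0,0],[0,0,0,0,0,0],[0,0,0,0,0,0],[0,0,0,0,0,0]]' 55 >/dev/null; python3 st.py
python3 -m pendant '[[0,0,-10,0,0,0],[0,0,-30,0,0,0],[0,0,-60,0,0,0],[0,0,-100,0,0,0],[0,0,-130,0,0,0],[0,0,-130,0,0,0],[0,0,-130,0,0,0]]' >/dev/null; python3 st.py
python3 - <<'E'
from h import *
s=r.get_state();I=r.capture("wrist");cv2.imwrite("pics/w3.png",I[:,:,::-1])
I=r.capture("scene");cv2.imwrite("pics/s3.png",cv2.resize(I[110:310,220:400,::-1],None,fx=3,fy=3,interpolation=2))
E
```

```text
tan -3.7 out 2.2 z 6.1 Mz 0.74 yaw 126.6 J6 -159.4 pos [ 0.547  -0.0442  0.1765] grip 0.0134 t= 20.7 1mm t tool [ 0.92  0.39 -0.  ] o [ 0.39 -0.92  0.  ]
tan -0.2 out 0.0 z -1.1 Mz -0.00 yaw 126.5 J6 -159.4 pos [ 0.5478 -0.0428  0.1756] grip 0.0537 t= 21.325 1mm t tool [0.92 0.39 0.  ] o [ 0.39 -0.92  0.  ]
tan -0.6 out 0.4 z -0.0 Mz -0.01 yaw 126.5 J6 -159.4 pos [ 0.5475 -0.0429  0.3057] grip 0.0547 t= 22.2 1mm t tool [0.92 0.39 0.  ] o [ 0.39 -0.92  0.  ]
```

View pics/w3.png

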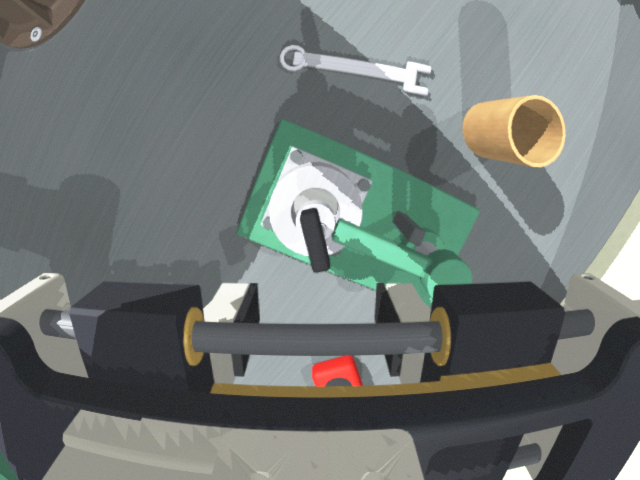

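View pics/s3.png

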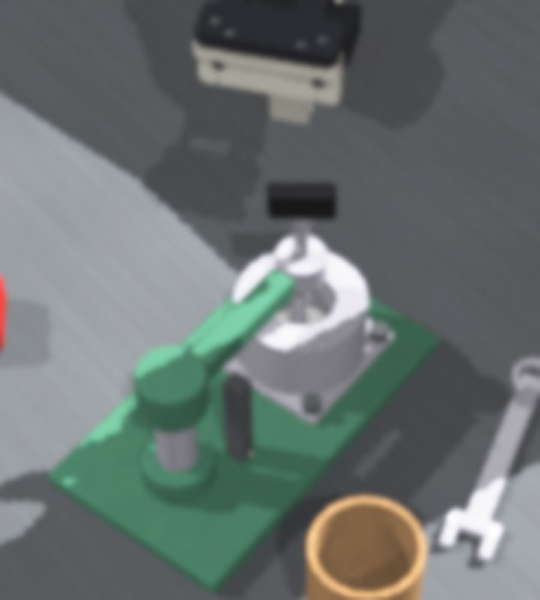

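The wrist view shows the handle (302–330, 208–272) tilted roughly 10° to the fingers, with the arm over the bore. I'll measure the handle's yaw against the arm.

```bash
python3 - <<'E'
from h import *
s=r.get_state();I=cv2.imread("pics/w3.png");c,st,m=blob((I.max(2)<60).astype(np.uint8),(290,195,345,280));print(c,st)
k=max(cv2.findContours(m,0,1)[0],key=len);print(cv2.minAreaRect(k))
h=cv2.approxPolyDP(cv2.convexHull(k),2.5,True)[:,0];print(h.tolist())
for z in(.181,.157):
    P=np.array([wplane(p,z,s) for p in h.astype(float)])
    for a,b in zip(P,np.roll(P,-1,0)):
        d=(b-a)[:2];print(z,np.round(a[:2],4),round(1000*np.linalg.norm(d),1),round(np.degrees(np.arctan2(d[1],d[0]))%180,1))
for uv,z in(((455,265),.132),((317,218),.14)):print(wplane(uv,z,s))
T=I[190:310,220:500];cv2.imwrite("pics/w3c.png",cv2.resize(T,None,fx=2.8,fy=2.8,interpolation=2))
E
```

```text
[319.10294118 232.8872549 ] [302 209  28  59 204]
((320.930419921875, 236.33804321289062), (61.28749084472656, 14.33151912689209), 63.886085510253906)
[[303, 211], [316, 210], [328, 267]]
0.181 [ 0.5267 -0.0315] 9.4 40.9
0.181 [ 0.5338 -0.0253] 44.4 138.1
0.181 [ 0.5669 -0.055 ] 46.6 149.7
0.157 [ 0.5289 -0.036 ] 10.2 40.9
0.157 [ 0.5366 -0.0293] 48.5 138.1
0.157 [ 0.5727 -0.0617] 50.8 149.7
[0.67400818 0.0026922  0.132     ]
[ 0.54333912 -0.03716925  0.14      ]
```

View pics/w3c.png

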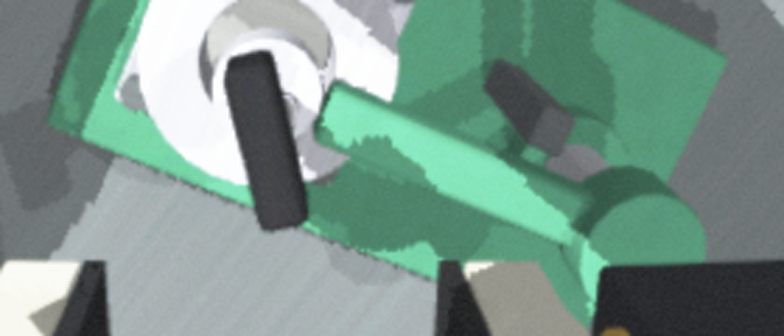

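The crop shows the handle edges at (227,70)-(262,225) and (275,60)-(305,210). The arm's top edges are at (340,82)-(590,190) and (318,135)-(578,245).

```bash
python3 - <<'E'
from h import *
s=r.get_state()
def yaw(a,b,z):
    f=lambda p:(220+p[0]/2.8,190+p[1]/2.8)
    d=wplane(f(b),z,s)-wplane(f(a),z,s);return round(np.degrees(np.arctan2(d[1],d[0])),1),round(1000*np.linalg.norm(d),1)
print("handle",yaw((227,70),(262,225),.183),yaw((275,60),(305,210),.183),"arm",yaw((340,82),(590,190),.132),yaw((318,135),(578,245),.12))
E
```

```text
handle (np.float64(-41.7), np.float64(43.1)) (np.float64(-42.4), np.float64(41.4)) arm (np.float64(13.3), np.float64(90.0)) (np.float64(13.0), np.float64(98.6))
```

The fingers read 13.7 mm throughout, so nothing slipped in the grip. The handle now stands at about 0.96 rad, so it sprang back off its end stop when I let go, because I released it wound up. I'll regrip it at its present angle without pressing, turn it to the stop, and unwind the torque before opening.

```bash

python3 -m pendant '[[-0.6,-0.7,30,0,0,-0.1],[-0.6,-0.7,70,0,0,-0.2],[-0.6,-0.7,100,0,0,-0.2],[-0.6,-0.7,115,0,0,-0.2],[-0.6,-0.7,125,0,0,-0.2],[-0.6,-0.7,125,0,0,-0.2],[-0.6,-0.7,125,0,0,-0.2]]' >/dev/null; python3 st.py
python3 -m pendant '[[0,0,0,0,0,0],[0,0,0,0,0,0],[0,0,0,0,0,0],[0,0,0,0,0,0],[0,0,0,0,0,0],[0,0,0,0,0,0]]' 5 40 >/dev/null; python3 st.py
```

```text
tan -0.1 out -0.0 z 0.8 Mz 0.00 yaw 138.0 J6 -147.9 pos [ 0.5483 -0.0437  0.1818] grip 0.0548 t= 23.175 1mm t tool [ 0.83  0.57 -0.  ] o [ 0.57 -0.83 -0.  ]
tan -1.9 out 3.8 z 3.0 Mz 0.00 yaw 138.0 J6 -147.9 pos [ 0.5467 -0.0445  0.1808] grip 0.0136 t= 23.925 1mm t tool [ 0.83  0.56 -0.  ] o [ 0.56 -0.83  0.  ]
```

```bash

python3 -m pendant '[[0.4,0.4,0,0,0,0.04],[0.6,0.5,0,0,0,0.08],[0.6,0.5,0,0,0,0.12],[0.6,0.5,0,0,0,0.12]]' >/dev/null; python3 st.py
for i in 1 2 3; do python3 -m pendant '[[0,0,0,0,0,0.01],[0,0,0,0,0,0.02],[0,0,0,0,0,0.02]]' >/dev/null; python3 st.py;done
```

```text
tan -2.6 out 4.8 z 3.2 Mz 0.10 yaw 131.1 J6 -154.9 pos [ 0.5466 -0.0438  0.1808] grip 0.0137 t= 24.425 1mm t tool [ 0.89  0.46 -0.  ] o [ 0.46 -0.89  0.  ]
tan -2.3 out 4.5 z 4.0 Mz 0.17 yaw 130.0 J6 -156.0 pos [ 0.5466 -0.0437  0.1808] grip 0.0138 t= 24.8 1mm t tool [ 0.9   0.44 -0.  ] o [ 0.44 -0.9   0.  ]
tan -0.8 out 5.1 z 3.2 Mz 0.28 yaw 128.8 J6 -157.1 pos [ 0.5466 -0.0436  0.1808] grip 0.0138 t= 25.175 1mm t tool [ 0.9   0.43 -0.  ] o [ 0.43 -0.9   0.  ]
tan -1.7 out 5.0 z 4.0 Mz 0.19 yaw 127.7 J6 -158.3 pos [ 0.5466 -0.0436  0.1807] grip 0.0139 t= 25.55 1mm t tool [ 0.91  0.41 -0.  ] o [ 0.41 -0.91  0.  ]
```

```bash

for i in 1 2 3; do python3 -m pendant '[[0.2,0,0,0,0,0.007],[0.2,0,0,0,0,0.015],[0.2,0,0,0,0,0.015]]' >/dev/null; python3 st.py;done
```

```text
tan -1.3 out 5.2 z 4.1 Mz 0.36 yaw 126.8 J6 -159.1 pos [ 0.5466 -0.0435  0.1807] grip 0.0138 t= 25.925 1mm t tool [ 0.92  0.39 -0.  ] o [ 0.39 -0.92  0.  ]
tan -2.3 out 5.1 z 2.9 Mz 0.61 yaw 126.0 J6 -160.0 pos [ 0.5465 -0.0434  0.1808] grip 0.0137 t= 26.3 1mm t tool [ 0.92  0.38 -0.  ] o [ 0.38 -0.92  0.  ]
tan -3.4 out 4.3 z 3.1 Mz 0.78 yaw 125.2 J6 -160.9 pos [ 0.5465 -0.0433  0.1808] grip 0.014 t= 26.675 1mm t tool [ 0.93  0.37 -0.  ] o [ 0.37 -0.93  0.  ]
```

```bash

python3 -m pendant '[[0.6,-1.4,0,0,0,-0.02],[0.6,-1.4,0,0,0,-0.035],[0.6,-1.4,0,0,0,-0.035],[0.6,-1.4,0,0,0,-0.035]]' >/dev/null; python3 st.py;python3 -m pendant '[[0,0,0,0,0,0]]' >/dev/null; python3 st.py
```

```text
tan -4.5 out 0.4 z -1.3 Mz 0.13 yaw 127.1 J6 -158.9 pos [ 0.546  -0.0432  0.1808] grip 0.0134 t= 27.175 1mm t tool [ 0.92  0.4  -0.  ] o [ 0.4  -0.92 -0.  ]
tan -6.3 out -0.1 z 0.3 Mz 0.19 yaw 127.1 J6 -158.9 pos [ 0.546  -0.0432  0.1808] grip 0.0135 t= 27.3 1mm t tool [ 0.92  0.4  -0.  ] o [ 0.4  -0.92 -0.  ]
```

```bash

python3 -m pendant '[[-0.8,-0.3,0,0,0,-0.006],[-0.8,-0.3,0,0,0,-0.006],[-0.8,-0.3,0,0,0,-0.006]]' >/dev/null; python3 st.py
python3 -m pendant '[[0,0,0,0,0,0],[0,0,0,0,0,0]]' 5 4 >/dev/null; python3 st.py
python3 -m pendant '[[0,0,0,0,0,0],[0,0,0,0,0,0]]' 18 >/dev/null; python3 st.py
python3 -m pendant '[[0,0,0,0,0,0],[0,0,0,0,0,0],[0,0,0,0,0,0],[0,0,0,0,0,0]]' 55 >/dev/null; python3 st.py
python3 -m pendant '[[0,0,-10,0,0,0],[0,0,-30,0,0,0],[0,0,-60,0,0,0],[0,0,-100,0,0,0],[0,0,-125,0,0,0],[0,0,-125,0,0,0],[0,0,-125,0,0,0]]' >/dev/null; python3 st.py
python3 - <<'E'
from h import *
I=r.capture("wrist")[:,:,::-1];cv2.imwrite("pics/w4.png",I);cv2.imwrite("pics/w4c.png",cv2.resize(I[190:310,220:500],None,fx=2.8,fy=2.8,interpolation=2))
E
```

```text
tan -2.1 out -0.5 z -0.5 Mz 0.12 yaw 127.4 J6 -158.5 pos [ 0.5461 -0.0436  0.1808] grip 0.0139 t= 27.675 1mm t tool [0.91 0.4  0.  ] o [ 0.4  -0.91 -0.  ]
tan -1.2 out -0.7 z 0.7 Mz 0.09 yaw 127.4 J6 -158.5 pos [ 0.546  -0.0436  0.1808] grip 0.0144 t= 27.925 1mm t tool [0.91 0.4  0.  ] o [ 0.4  -0.91 -0.  ]
tan -1.0 out 0.6 z -0.3 Mz -0.04 yaw 127.4 J6 -158.5 pos [ 0.5459 -0.0435  0.1806] grip 0.0179 t= 28.175 1mm t tool [0.91 0.4  0.  ] o [ 0.4  -0.91  0.  ]
tan 0.3 out -0.3 z -0.0 Mz -0.04 yaw 127.4 J6 -158.5 pos [ 0.546  -0.0437  0.1808] grip 0.052 t= 28.675 1mm t tool [0.91 0.4  0.  ] o [ 0.4  -0.91 -0.  ]
tan 0.4 out -0.5 z -0.3 Mz 0.02 yaw 127.4 J6 -158.5 pos [ 0.5456 -0.0437  0.3057] grip 0.0551 t= 29.55 1mm t tool [0.91 0.4  0.  ] o [ 0.4  -0.91  0.  ]
```

View pics/w4c.png

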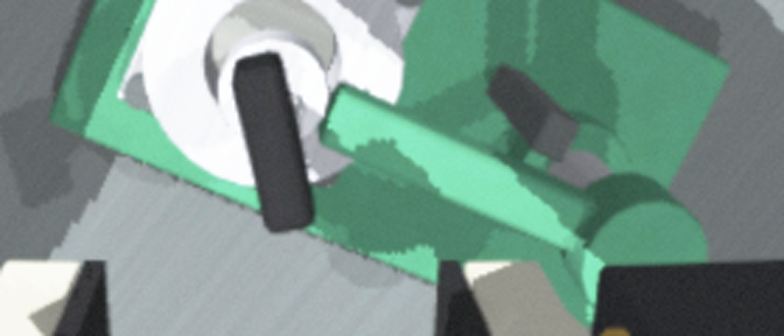

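The handle still looks about 11° off the fingers. I'll cross-check its yaw against the independent scene camera numerically before moving again.

```bash
python3 - <<'E'
from h import *
s=r.get_state()
for nm in("now",):
    I=r.capture("scene")[:,:,::-1].copy();cv2.imwrite("pics/s4.png",I)
    for th in(40,55,70):
        c,st,m=blob((I.max(2)<th).astype(np.uint8),(300,165,342,190));rr=cv2.minAreaRect(max(cv2.findContours(m,0,1)[0],key=len));print(th,c,st,rr)
    ys,xs=np.nonzero(m);cols=np.unique(xs)
    mid=np.array([[x,ys[xs==x].mean()] for x in cols]);k=np.polyfit(mid[:,0],mid[:,1],1);print("midline",k)
    e=[plane("scene",(x,np.polyval(k,x)),.175) for x in(cols[0]-.5,cols[-1]+.5)];d=e[1]-e[0];print("handle",e,np.linalg.norm(d),np.degrees(np.arctan2(d[1],d[0])))
    T=r.capture("top");cv2.imwrite("pics/t4.png",T[:,:,::-1]);print((T[250:300,340:430].max(2)<45).sum())
# predicted scene slopes for candidate yaws
p=r.camera_params("scene")
for y in(127,132,138):
    u=np.array([np.cos(np.radians(y)),np.sin(np.radians(y)),0])*.023;q=cv2.projectPoints(np.array([[.547,-.044,.175]-u,[.547,-.044,.175]+u]),np.array(p["rvec"]),np.array(p["tvec"]),p["mtx"],None)[0][:,0];print(y,q.round(1).tolist())
# wrist projection: bar edges for candidate yaws
pw=r.camera_params("wrist");K=pw["mtx"];M=np.array(pw["mount"]);A=R.from_euler("xyz",s["eef_rot"],degrees=True)
for y in(127,132,138):
    o=[]
    for sx,sy,z in((1,1,.187),(-1,1,.187),(1,-1,.187),(-1,-1,.187)):
        w=R.from_euler("z",y,degrees=True).apply([.023*sx,.007*sy,0])+[.547,-.044,z]
        c=M[:3,:3].T@(A.inv().apply(w-s["tcp_pos"])-M[:3,3]);n=np.hypot(c[0],c[1]);a=np.arctan2(n,c[2])
        uv=K[:2,2]+K[0,0]*a*c[:2]/n;o.append(((uv-[220,190])*2.8).round().tolist())
    print(y,o)
E
```

```text
40 [320.08 178.48] [310 176  21   6 125] ((320.0, 178.5), (5.0, 20.0), 90.0)
55 [320.4009009  176.75225225] [310 172  22  11 222] ((320.5, 177.0), (10.0, 21.0), 90.0)
70 [320.04029304 176.52014652] [309 171  23  12 273] ((320.0, 176.5), (11.0, 22.0), 90.0)
midline [5.43478261e-03 1.74782609e+02]
handle [array([ 0.56421767, -0.05938588,  0.175     ]), array([ 0.52893617, -0.03027569,  0.175     ])] 0.045740434581826084 140.4745182004044
270
127 [[308.9, 174.8], [331.4, 178.9]]
132 [[308.7, 175.5], [331.6, 178.2]]
138 [[308.5, 176.4], [331.7, 177.3]]
127 [[247.0, 62.0], [247.0, 233.0], [303.0, 62.0], [300.0, 233.0]]
132 [[240.0, 65.0], [255.0, 235.0], [295.0, 60.0], [308.0, 231.0]]
138 [[230.0, 69.0], [264.0, 236.0], [285.0, 59.0], [317.0, 227.0]]
```

Both cameras agree the handle stands at about 139°. That leaves two possibilities: it springs back on release, or it already sits at its end stop and the pads swivel on it. I'll regrip at 60 N, turn a little, and capture the visible end of the handle between the pads at each stage, viewing the captures as one montage.

```bash
cat > cap.py <<'E'
import sys
from h import *
cv2.imwrite(f"pics/{sys.argv[1]}.png",r.capture("wrist")[:,:,::-1])
E
python3 -m pendant '[[-1.2,0.8,30,0,0,-0.1],[-1.2,0.8,70,0,0,-0.19],[-1.2,0.8,100,0,0,-0.19],[-1.2,0.8,115,0,0,-0.19],[-1.2,0.8,125,0,0,-0.19],[-1.2,0.8,125,0,0,-0.19],[-1.2,0.8,125,0,0,-0.19]]' >/dev/null; python3 st.py
python3 cap.py g0
python3 -m pendant '[[0,0,0,0,0,0],[0,0,0,0,0,0],[0,0,0,0,0,0],[0,0,0,0,0,0],[0,0,0,0,0,0],[0,0,0,0,0,0]]' 5 60 >/dev/null; python3 st.py; python3 cap.py g1
python3 -m pendant '[[0,0,0,0,0,0.04],[0.2,0.2,0,0,0,0.08],[0.3,0.2,0,0,0,0.1],[0.3,0.2,0,0,0,0.1]]' >/dev/null; python3 st.py; python3 cap.py g2
python3 -m pendant '[[0,0,0,0,0,0.04],[0.2,0.2,0,0,0,0.08],[0.2,0.2,0,0,0,0.09],[0.2,0.2,0,0,0,0.09]]' >/dev/null; python3 st.py; python3 cap.py g3
python3 - <<'E'
import cv2,numpy as np
c=[cv2.resize(np.clip(cv2.imread(f"pics/g{i}.png")[255:330,250:383].astype(float)*1.8,0,255).astype(np.uint8),(399,225),interpolation=2) for i in range(4)]
cv2.imwrite("pics/m.png",np.vstack([np.hstack(c[:2]),np.hstack(c[2:])]))
E
```

```text
tan 0.2 out 0.0 z 0.3 Mz -0.03 yaw 138.3 J6 -147.5 pos [ 0.548  -0.0441  0.1818] grip 0.0548 t= 30.575 1mm t tool [ 0.82  0.57 -0.  ] o [ 0.57 -0.82 -0.  ]
tan -2.7 out 3.3 z 2.3 Mz 0.07 yaw 138.3 J6 -147.5 pos [ 0.5467 -0.0447  0.1807] grip 0.0137 t= 31.375 1mm t tool [ 0.82  0.57 -0.  ] o [ 0.57 -0.82  0.  ]
tan -1.9 out 5.3 z 3.8 Mz 0.11 yaw 132.6 J6 -153.3 pos [ 0.5467 -0.0441  0.1807] grip 0.0134 t= 31.925 1mm t tool [ 0.87  0.49 -0.  ] o [ 0.49 -0.87  0.  ]
tan -1.6 out 4.7 z 4.4 Mz 0.25 yaw 127.5 J6 -158.4 pos [ 0.5467 -0.0437  0.1807] grip 0.0134 t= 32.475 1mm t tool [ 0.91  0.4  -0.  ] o [ 0.4  -0.91  0.  ]
```

View pics/m.png

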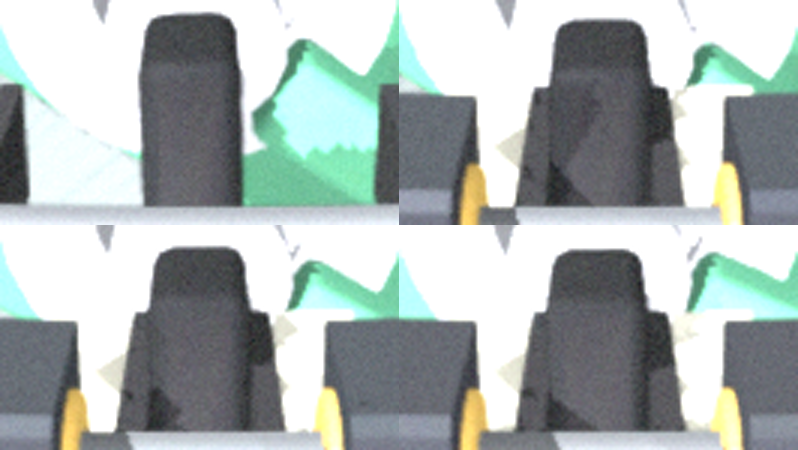

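The montage shows the handle end staying between the pads in every panel (about columns 150–243 of each). So it does turn with the grip, and it moves back only on release. I'll check the hysteresis by unwinding slightly.

```bash

python3 -m pendant '[[0,0,0,0,0,0.02],[0,0,0,0,0,0.03]]' >/dev/null; python3 st.py
for i in 1 2 3; do python3 -m pendant '[[0,0,0,0,0,-0.03],[0,0,0,0,0,-0.03]]' >/dev/null; python3 st.py|cut -c1-50;done
python3 - <<'E'
import cv2,numpy as np
# lean of the handle between the pads: edges of near end/top face per row in gripped pictures
for i in range(4):
    g=cv2.imread(f"pics/g{i}.png").max(2)
    print(i,[(y,[int(x) for x in (np.nonzero(g[y,285:350]<70)[0][[0,-1]]+285)]) for y in(264,270,276,281)])
E
```

```text
tan 0.1 out 5.8 z 2.9 Mz 0.88 yaw 125.8 J6 -160.1 pos [ 0.5467 -0.0436  0.1807] grip 0.0139 t= 32.775 1mm t tool [ 0.93  0.38 -0.  ] o [ 0.38 -0.93  0.  ]
tan -1.6 out 5.1 z 4.2 Mz 0.12 yaw 127.5 J6 -158.4
tan -1.9 out 5.3 z 3.6 Mz 0.11 yaw 129.2 J6 -156.7
tan -2.2 out 4.5 z 3.2 Mz 0.02 yaw 130.9 J6 -155.0
0 [(264, [299, 327]), (270, [298, 328]), (276, [297, 328]), (281, [297, 329])]
1 [(264, [304, 330]), (270, [302, 331]), (276, [301, 332]), (281, [301, 333])]
2 [(264, [304, 328]), (270, [302, 330]), (276, [301, 331]), (281, [300, 332])]
3 [(264, [305, 327]), (270, [301, 330]), (276, [301, 331]), (281, [300, 331])]
```

```bash

python3 -m pendant '[[0.3,-0.5,0,0,0,0.03],[0.7,-1.3,0,0,0,0.07],[0.7,-1.3,0,0,0,0.07]]' >/dev/null; python3 st.py|cut -c1-130
python3 -m pendant '[[-0.3,0,0,0,0,-0.01],[-0.3,0,0,0,0,-0.01]]' 5 4 >/dev/null; python3 st.py|cut -c1-130
python3 -m pendant '[[0,0,0,0,0,0],[0,0,0,0,0,0]]' 15.5 >/dev/null; python3 st.py|cut -c1-130
python3 cap.py g5
python3 -m pendant '[[0,0,0,0,0,0],[0,0,-8,0,0,0],[0,0,-18,0,0,0],[0,0,-28,0,0,0],[0,0,-60,0,0,0],[0,0,-60,0,0,0]]' >/dev/null; python3 st.py|cut -c1-130
python3 cap.py g6
python3 - <<'E'
from h import *
s=r.get_state()
g=cv2.imread("pics/g5.png").max(2);print([(y,[int(x) for x in (np.nonzero(g[y,285:350]<70)[0][[0,-1]]+285)]) for y in(264,270,276,281)])
g=cv2.imread("pics/g6.png").max(2)
for y in range(215,300,7):
    x=np.nonzero(g[y,280:355]<70)[0]; print(y,(int(x[0]+280),int(x[-1]+280)) if len(x) else None,end=" ")
pw=r.camera_params("wrist");K=pw["mtx"];M=np.array(pw["mount"]);A=R.from_euler("xyz",s["eef_rot"],degrees=True)
print()
for y in(127,132,138):
    o=[]
    for sx,sy in((1,1),(-1,1),(1,-1),(-1,-1)):
        w=R.from_euler("z",y,degrees=True).apply([.023*sx,.007*sy,0])+[.547,-.044,.187]
        c=M[:3,:3].T@(A.inv().apply(w-s["tcp_pos"])-M[:3,3]);n=np.hypot(c[0],c[1]);o.append((K[:2,2]+K[0,0]*np.arctan2(n,c[2])*c[:2]/n).round().tolist())
    print(y,o)
E
```

```text
tan -1.1 out 1.7 z 0.9 Mz 0.37 yaw 126.9 J6 -159.0 pos [ 0.5462 -0.0437  0.1808] grip 0.0135 t= 33.9 1mm t tool [ 0.92  0.4  -0.  
tan -1.1 out 0.8 z 0.6 Mz 0.07 yaw 127.5 J6 -158.4 pos [ 0.5462 -0.0439  0.1808] grip 0.0149 t= 34.15 1mm t tool [0.91 0.4  0.  ] 
tan -1.6 out 0.9 z 0.8 Mz 0.02 yaw 127.4 J6 -158.4 pos [ 0.5461 -0.0441  0.1807] grip 0.0157 t= 34.4 1mm t tool [0.91 0.4  0.  ] o
tan 0.2 out -0.1 z -0.1 Mz -0.05 yaw 127.5 J6 -158.4 pos [ 0.5479 -0.044   0.2446] grip 0.0154 t= 35.2 1mm t tool [ 0.91  0.4  -0.
[(264, [306, 326]), (270, [300, 328]), (276, [299, 329]), (281, [298, 330])]
215 None 222 None 229 (300, 319) 236 (299, 320) 243 (299, 321) 250 (300, 323) 257 (301, 324) 264 (303, 325) 271 (304, 326) 278 (304, 328) 285 (293, 340) 292 (292, 341) 299 (290, 342) 
127 [[303.0, 234.0], [304.0, 310.0], [329.0, 234.0], [328.0, 310.0]]
132 [[300.0, 235.0], [307.0, 311.0], [325.0, 233.0], [331.0, 309.0]]
138 [[295.0, 237.0], [311.0, 312.0], [321.0, 232.0], [335.0, 308.0]]
```

The handle rests at the same angle after three different releases. The torque rises linearly from that rest angle (about 0.018 N m/deg) up to the hard stop, which fits elastic give in the lock itself rather than a poor release. The stop was reached each time and the slide is clamped, so I back away and hand in.

```bash
python3 -m pendant '[[0,0,-30,0,0,0],[0,0,-60,0,0,0],[0,0,-60,0,0,0],[0,0,-60,0,0,0]]' 40 | head -3
python3 -c "
from plant import r
print(r.close_job())"
```

```text
time_s: 35.75
tcp_pos: [0.5456, -0.044, 0.3002]
eef_rot: [-180.0, -0.0, 127.4]
the job is handed in; nothing more can be done
None
```

The job is handed in at 35.8 s, but I can't confirm the lock counts as fully home: I turned the handle to its end stop three times and each time it sprang back about 11° on release, to roughly 0.96 of 1.15 rad. That is past the 0.5 rad where the slide clamps. The arm was held against its stop, and the tip was pressed on the bottom at about 7 N (felt about 39 mm below the rim) when I first locked it. I didn't re-measure the tip or the bystanders at the end.

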